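# Turn the upside-down brass block over and clamp it in the checking gauge

## Task

One of the two brass blocks lies upside down, with its channelled foot face up. Turn that block over and set it down gently (never dropped or toppled) on the gauge's base, standing on its foot with the four screw holes on top, between the fence and the open jaw, its long way running from jaw to fence and centred on the jaw. Then slide the jaw up until the block is held flush between jaw and fence, and let go; leave the other block, the C-frame and the caliper where they are.

Things in the scene. Friction and masses are not known exactly. Their poses are not given: they have to be found in the camera images.
- block: The brass block to turn over: 56 (x) by 40 (y) by 48 mm (z), about 0.55 kg, origin at its centre. z points out of the gauging face (mouth of a 27 mm bore, right through along z, and four small dark screw holes). The opposite face is the foot: a channel 28 mm wide, 4 mm deep runs across it along y. It starts upside down on the mat: channel up, z down.
- block_mouth (a point): Centre of the block's gauging face, 24 mm from the block's origin along its z.
- twin: A second block of the same make, already standing right way up (screw holes on top, z up); origin at its centre, axes and sizes as for the block. Leave it alone.
- cframe: Black steel C-shaped frame lying flat, 66 mm (x) by 90 mm (y), 18 mm high, open towards +x; origin under its middle. Leave it alone.
- caliper: Digital caliper lying flat: beam 170 mm along x, 16 mm wide, 5 mm thick; two jaws across it at x = -79 and -50 mm reaching to y = -53 mm, a short one at x = -77 to y = +26; black display body 65 by 34 mm centred at x = -20, 13 mm high. Origin under the beam's middle. Leave it alone.
- gauge: Gauge fixed on the mat; origin at mat level, x from jaw to fence. Steel base x -125 to +115 mm, 130 mm wide (y), top 20 mm above the mat. Dark fence 90 mm wide, its face at x = +34 mm, top 44 mm above the mat. Comparator column behind it at x = 92, y = -45 mm, 220 mm high; dial on top, towards +x. No other walls.
- nest (a point): On the gauge base's top, where the underside centre of the clamped block belongs: 28 mm from the fence's face, on the jaw's middle line; axes as the gauge's.
- jaw (a joint): Travel of the sliding jaw towards the fence, m; starts at 0 to 0.010. Gap from jaw face to fence is 90 mm less the travel: on the 56 mm block it stops at 0.034; end stop 0.042. Friction 2.5 N, no spring, stays where left. Aluminium jaw 56 mm wide, top 48 mm above the mat; it pushes the block along as far as the fence.
- jaw_knob (a point): Middle of the grip part of the jaw's black knob: an upright cylinder 16 mm across, 34 mm tall, from 56 to 90 mm above the mat, 24 mm behind the jaw's face. This point is 75 mm above the mat and moves with the jaw.
- mat: Grey mat fixed on the bench under everything, 440 mm (x) by 980 mm (y), 3 mm thick: its top is 3 mm above the work surface. Origin at the middle of its underside.
- height_gauge: Height gauge, fixed: an obstacle. Base 90 mm (x) by 70 mm (y), 32 mm high; upright beam at x = -12 mm, 270 mm high over all, with a 34 by 40 mm slider at 117 to 163 mm and a scriber reaching to x = +53 mm at 130 mm. Origin under the base's middle, on the mat.
Not all that is in view belongs to the job. Leave any blue or green look-alike of the block alone.

How it is judged:
On the way, in this order (a step that is already met when the one before it is completed fails the run):
1. the block has been turned over, gauging face up (angle between block's own z axis and vertical below 0.5 rad), for 0.1 s.
2. the block rests right way up on the gauge's base between fence and open jaw (angle between block's own z axis and vertical below 0.06 rad and z of block in the frame of nest between 0.021 and 0.0265 m and horizontal distance between block and nest below 0.03 m and value of joint jaw below 0.032 m and contact force between the fingers and block below 0.05 N), for 0.1 s.
At the end, for the whole second after the job is handed in: The block stands gauging face up on the gauge's base (tilt under 0.05 rad), square to the fence within 0.06 rad, within 3 mm of the nest along x and 10 mm along y, jaw travel 32 to 36 mm, at rest; the other block, C-frame and caliper within 15 mm of their starts (angle between block's own z axis and vertical below 0.05 rad and z of block in the frame of nest between 0.0215 and 0.0262 m and x of block in the frame of nest between -0.003 and 0.003 m and y of block in the frame of nest between -0.01 and 0.01 m and angle between the x axis of block and the x axis of gauge, either way round below 0.06 rad and value of joint jaw between 0.032 and 0.036 m and linear speed of block below 0.01 m/s and distance of each of twin, cframe, caliper from where it was at the start of the episode below 0.015 m); the robot touches nothing.
It fails at once if the block is dropped or toppled: moving free of the fingers faster than 0.45 m/s or turning faster than 8 rad/s (contact force between the fingers and block below 0.01 N and (linear speed of block above 0.45 m/s or angular speed of block above 8 rad/s)).
It fails at once if a bystander is moved more than 15 mm (distance of any of twin, cframe, caliper from where it was at the start of the episode above 0.015 m).
It also fails if it takes over 72 s, if anything falls off the work surface, if the arm or the gripper's body presses on something with over 40 N, if the wrist force passes 120 N, or if a joint passes its speed limit or range.

## Robot

A 6-joint arm with a two-finger parallel gripper is mounted at the origin on the work surface. World frame = base frame: x ahead of the robot, y to its left, z up, the work surface at z = 0. Lengths are in m, angles in rad, forces in N, time in s.
With the tool pointing down it reaches from about 0.225 to 0.875 m from the base axis. Payload 3.4 kg.
Tool frame: the origin (TCP) lies midway between the tips of the shut fingers; the grasp point (between the pads) lies 19 mm behind it (manip.pinch_z is the distance from the TCP to the grasp point, in m); z points along the fingers, y is the line along which they close (so a half turn about z gives the same grasp; the last joint's range is limited). The gripper opens to 85 mm and grips with 20 to 120 N. Pads are 22 mm wide; open, the fingers measure 114 mm over their backs; the gripper's body (76 mm by 85 mm) begins 54 mm behind the grasp point. The pads swing forward as they close: fully open they stand 13 mm farther back than shut.
Start: joints at [1.002, 0.276, 1.505, -0, 1.361, -0.121], TCP at [0.249, 0.518, 0.231] pointing down, gripper open.
Joint ranges: [-2.89, 2.89], [-0.75, 2.08], [0.22, 2.7], [-1.18, 4.32], [0.11, 2.71], [-2.7, 2.7]. Speed limits (rad/s): [2.57, 2.57, 3.14, 3.14, 3.14, 3.14].

## Interface

Orientations are given as a unit quaternion [w, x, y, z].
In Python, from rig import manip gives the robot as it stands.
- The arm moves only by the tool carry_out, never from a script. Its arguments are lists of equal length, an entry for each row: "delta_pos": the shift along the tool's x, y, z scaled (see below), a list of three; "turn": the turn, a rotation vector about the tool's x, y, z scaled (see below), a list of three; "claw": the closure, from -1 (fully open) to 1 (shut). A call has 1 to 12 rows; each row is the pose to reach, as a shift and turn from the pose commanded when the call began, along the tool's axes at that moment; what a row does not reach only later rows make up. The controller multiplies each number of a shift by 400 mm and each number of a turn by 30 degrees. A row lasts 1/10 s, in which the tool goes at most 50 mm and 8.59 degrees, less where a joint would pass 70% of its speed; a pose out of reach is approached as far as the arm can. A call with a number of a shift or a turn outside -1 to 1 is refused whole. A call with a gripper value outside its range is refused whole. The fingers move at their own pace and stop on an object; "force" is the grip in N (left out, the last holds). Time passes only in rows, so rows that repeat a pose let the fingers close. It gives the time, the measured TCP pose, the force, the opening and the grip force at its end, in the units of the state.
- manip.get_state(): the state, without advancing time (a new reading comes with each control period).
- manip.get_image(name): name is "scene" or "top" or "wrist"; returns a dict with "image" (480x640x3 uint8, red, green, blue), "z_map" (480x640 float32, m along the optical axis (not along the pixel's ray), 0 where there is no reading), "fx", "fy", "cx", "cy" (pixels), "world_to_cam" (4x4, takes a point from world to camera coordinates). Camera axes: x right, y down, z forward; pixel columns grow to the right and rows downward; lengths in m; the calibration is good to about 2 mm. A picture is of the moment at which its call begins.
- manip.sign_off(): hands the job in; it is judged then, once.
Trained networks look in the newest picture that a camera, given by its name, has taken for a name from the list of things; names that differ only in an ending like _2 or _b are one class to them, and where a whole thing is asked for, a point or a joint stands for the part that bears it (a point fixed in the world has none). Each returns a list of dicts, best first, with "score" (0 to 1); they miss things now and then, are a little off and sometimes report something else, mostly with a low value. They report only what shows in the picture. A call takes as long as a camera call. They do not tell look-alikes from the thing itself.
- manip.spot_in(camera, query): "point" ([x, y, z] in m, in world coordinates, good to about 4 mm: the middle of the surface that is visible of it).
- manip.place_of(camera, query): "point" ([x, y, z] in m, in world coordinates, good to about 4 mm: a listed point, or the origin of a listed thing).
The state is a dict: "clock": time; "qpos": joint angles; "qd": joint speeds; "effort": joint torques, N m; "position": TCP position; "ee_rot": TCP orientation; "contact_force": force on the tool from outside, world axes, zero at the start; "moment": the same for the moment, N m; "width": finger opening in m; "gripper_force": force on a finger pad.
Only numpy, scipy, OpenCV 4.12 (cv2) and the standard library are available. Lean on these libraries where they do the work, as an engineer would, in place of code of your own. Each camera call takes 0.05 s, during which the arm holds its last target. There are 200 camera calls.

## Working session

There is one attempt and no reset: what is moved stays moved. The work goes in short steps, Python scripts to look and compute and a tool call to move; the robot and the scene stay as the last step left them, time stands still between calls to the robot, and variables do not carry over. Pictures are saved under pics/ and viewed, at most 10 in all, crops included, and the job is handed in when it is done.

Besides the shell and the picture viewer there is one more tool, called after "Request:" in YAML: its name, and indented under it one key for each argument. carry_out: Moves the arm, as the interface text tells. Shifts and turns lie within -1 to 1; 1 stands for 400 mm of shift or 30 degrees of turn. Its arguments: {"type":"object","properties":{"delta_pos":{"type":"array","items":{"type":"array","items":{"type":"number","minimum":-1,"maximum":1}}},"turn":{"type":"array","items":{"type":"array","items":{"type":"number","minimum":-1,"maximum":1}}},"claw":{"type":"array","items":{"type":"number"}},"force":{"type":"number"}},"required":["delta_pos","turn","claw"]}

```bash
mkdir -p pics; cat > h.py <<'E'
import numpy as np, cv2
from rig import manip
def grab(c,name=None):
    d=manip.get_image(c)
    if name: cv2.imwrite('pics/'+name,d['image'][...,::-1])
    return d
def cloud(d):
    v,u=np.mgrid[:480,:640]; z=d['z_map']
    P=np.stack([(u-d['cx'])/d['fx']*z,(v-d['cy'])/d['fy']*z,z,np.ones_like(z)],-1)
    W=P@np.linalg.inv(d['world_to_cam']).T
    W[z==0]=np.nan
    return W[...,:3]
def pix(d,p):
    q=d['world_to_cam']@np.r_[p,1]; return [round(float(d['fx']*q[0]/q[2]+d['cx'])),round(float(d['fy']*q[1]/q[2]+d['cy']))]
E
python3 - <<'E'
from h import *
np.set_printoptions(precision=4,suppress=True)
a=grab('scene','s1.png'); b=grab('top','t1.png')
for c,d in(('scene',a),('top',b)):
  for n in ['block','twin','cframe','caliper','gauge','jaw_knob','nest','height_gauge','block_mouth','mat']:
    for r in manip.place_of(c,n)[:4]: print(c,n,np.array(r['point']).round(4),round(r['score'],2),pix(d,r['point']))
np.savez('top1.npz',**b);print(manip.get_state())
E
```

```text
scene block [ 0.6794 -0.1544  0.0252] 0.89 [272, 312]
scene block [ 0.5648 -0.1558  0.0232] 0.8 [270, 273]
scene block [ 0.6924 -0.2661  0.0261] 0.8 [216, 322]
scene block [ 0.4193 -0.365   0.0278] 0.76 [183, 235]
scene twin [ 0.4228 -0.2589  0.0281] 0.66 [227, 233]
scene twin [0.4104 0.2616 0.0762] 0.6 [437, 201]
scene cframe [ 0.5769 -0.3782  0.0055] 0.74 [170, 290]
scene caliper [ 0.6917 -0.068   0.0053] 0.66 [315, 320]
scene gauge [0.4716 0.3027 0.0021] 0.71 [455, 239]
scene jaw_knob [0.4117 0.2635 0.0783] 0.89 [438, 201]
scene nest [0.4792 0.304  0.0228] 0.56 [458, 235]
scene height_gauge [0.559  0.0911 0.0072] 0.63 [378, 268]
scene block_mouth [ 0.5623 -0.1559  0.0037] 0.92 [271, 278]
scene block_mouth [ 0.6816 -0.1521  0.0048] 0.65 [274, 320]
scene block_mouth [0.4365 0.1109 0.0043] 0.64 [376, 234]
scene block_mouth [ 0.6944 -0.2693  0.0068] 0.6 [216, 328]
scene mat [ 0.5668 -0.     -0.0013] 0.88 [339, 276]
top block [0.4341 0.113  0.0264] 0.88 [261, 307]
top block [ 0.68   -0.1565  0.028 ] 0.74 [383, 197]
top block [ 0.5606 -0.1571  0.0283] 0.73 [385, 248]
top block [ 0.4188 
[... 669 characters left out ...]
95]
top block_mouth [ 0.419  -0.3656  0.0054] 0.91 [482, 314]
top block_mouth [0.434  0.1107 0.0014] 0.7 [263, 308]
top block_mouth [ 0.6782 -0.153   0.0015] 0.57 [380, 201]
top mat [ 0.5716  0.0038 -0.0011] 0.61 [312, 247]
{'clock': 1.1, 'qpos': array([ 1.002 ,  0.2759,  1.5049,  0.    ,  1.3607, -0.121 ]), 'qd': array([ 0.0008,  0.0005,  0.0012, -0.0006,  0.0006,  0.0001]), 'effort': array([  0.0014, -41.6678, -24.6098,  -0.0004,   0.0002,  -0.    ]), 'position': array([0.249 , 0.5183, 0.2313]), 'ee_rot': array([0.   , 0.222, 0.975, 0.   ]), 'contact_force': array([ 0.1598, -0.7589,  0.3665]), 'moment': array([ 0.037 , -0.01  , -0.0116]), 'gripper_force': 0.0, 'width': 0.08547164014180483}
```

```bash
ls; ls pics
```

```text
h.py
pics
top1.npz
s1.png
t1.png
```

View pics/t1.png

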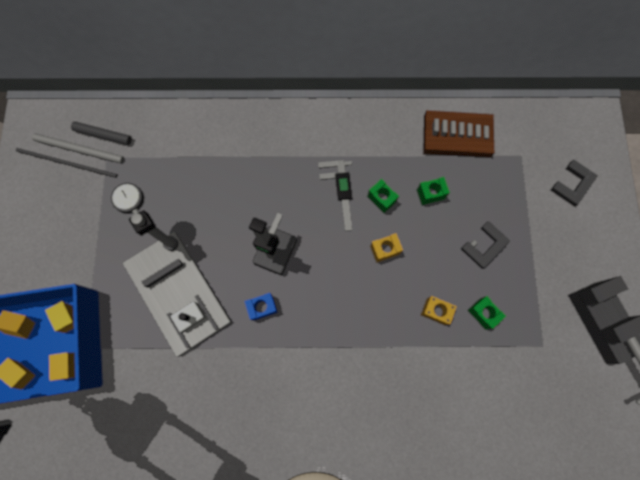

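View pics/s1.png

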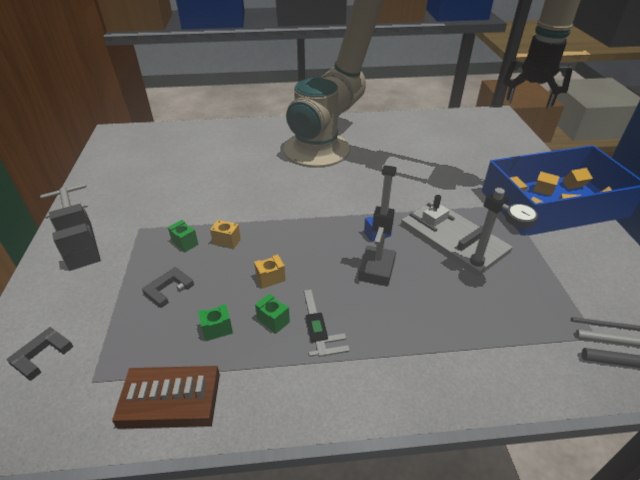

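Brass candidates in the top view are (387,247) and (440,310). Green and blue ones are look-alikes. I'll check which has its channel up with one enlarged crop and measure poses.

```bash
python3 - <<'E'
from h import *
np.set_printoptions(precision=4,suppress=True)
s=cv2.imread('pics/s1.png'); t=cv2.imread('pics/t1.png')
f=lambda im,u,v,r=25:cv2.resize(im[v-r:v+r,u-r:u+r],(390,290),interpolation=cv2.INTER_CUBIC)
cv2.imwrite('pics/c1.png',np.vstack([np.hstack([f(s,270,271),f(s,226,233)]),np.hstack([f(t,387,247),f(t,440,310)])]))
d=dict(np.load('top1.npz')); W=cloud(d)
hsv=cv2.cvtColor(t,cv2.COLOR_BGR2HSV)
m=(hsv[...,0]>12)&(hsv[...,0]<30)&(hsv[...,1]>120)
for u,v in((387,247),(440,310)):
    k=np.zeros_like(m);k[v-22:v+22,u-22:u+22]=1
    P=W[m&k]; zt=np.nanmedian(P[:,2]); 
    T=P[P[:,2]>0.040]
    print('zmed',zt,'z pct',np.nanpercentile(P[:,2],[5,25,50,75,95]),len(T),cv2.minAreaRect(T[:,:2].astype(np.float32)*1000))
    z=W[...,2][v-10:v+11:2,u-15:u+16:2]*1000
    print(z.round().astype(int))
# gauge base
Z=W[...,2]; k=np.zeros_like(m);k[225:360,110:240]=1
for lo,hi,n in((.015,.030,'base'),(.040,.0485,'fence'),(.0485,.054,'jaw'),(.075,.097,'knob')):
    T=W[k&(Z>lo)&(Z<hi)]; mm=(k&(Z>lo)&(Z<hi)).astype(np.uint8)
    nn,l,st,_=cv2.connectedComponentsWithStats(mm)
    for i in range(1,nn):
        if st[i,4]>12:
            T=W[l==i]; print(n,st[i],np.median(T,0),cv2.minAreaRect(T[:,:2].astype(np.float32)*1000))
E
```

```text
zmed 0.04847421870583468 z pct [0.0097 0.0368 0.0485 0.0513 0.0534] 375 ((561.866455078125, -156.92489624023438), (39.62419509887695, 56.4339599609375), 19.37624168395996)
[[                   3                    1                   -2
                     5                    4                    3
                    46                   47                   47
                    51                   55                   52
                    50                    3                    4
                     1]
 [                   2                    1                    1
                    47                   48                   49
                    49                   46                   46
                    46                   52                   54
                    50                    3                    5
                     1]
 [                  50                   52                   51
                    50                   51                   44
                    33                   30                   37
                    43             
[... 7198 characters left out ...]
0.45536804199219), 33.651371002197266)
jaw [145 277   9   5  14] [0.4901 0.3444 0.0493] ((490.6312561035156, 345.8662109375), (6.16452169418335, 16.776338577270508), 24.115854263305664)
jaw [170 301  33  31 387] [0.4162 0.2591 0.0514] ((414.4610595703125, 263.05596923828125), (40.531333923339844, 56.045780181884766), 33.66440963745117)
knob [159 232   9  11  43] [0.5692 0.3079 0.0864] ((572.7072143554688, 310.5772705078125), (9.626058578491211, 20.008663177490234), 66.920654296875)
knob [178 312  10   9  70] [0.4108 0.2587 0.0927] ((410.97857666015625, 260.6652526855469), (14.355633735656738, 15.064802169799805), 35.64323806762695)<stdin>:15: RuntimeWarning: invalid value encountered in cast
```

View pics/c1.png

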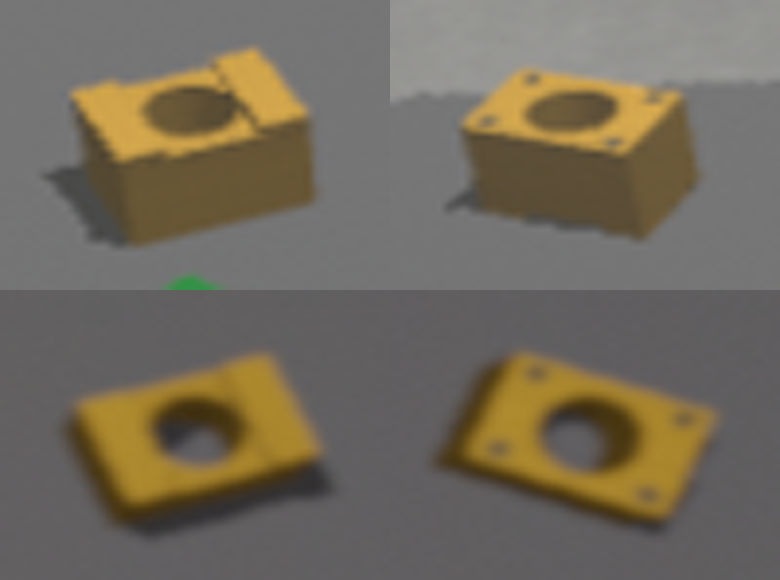

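The crop decides it. The block at (387,247) shows the channel on top and no screw holes, so it is the upside-down one. The one at (440,310) shows four screw holes, so it is the twin.

Plan:
- Turn the block 180° in two 90° tilts about its y axis, tool at +45° to −45°, with regrasps on the mat.
- Then carry it to the gauge with the tool vertical.

```bash
cat >> h.py <<'E'
from scipy.spatial.transform import Rotation as Ro
def pose(az,tilt):   # tool y at azimuth az, z down, then turned by tilt about tool y
    a=np.radians(az); y=np.array([np.cos(a),np.sin(a),0]); z=np.array([0,0,-1.]); x=np.cross(y,z)
    return Ro.from_matrix(np.c_[x,y,z])*Ro.from_euler('y',tilt,degrees=True)
def cur():
    s=manip.get_state(); q=s['ee_rot']; return np.array(s['position']),Ro.from_quat([q[1],q[2],q[3],q[0]])
def go(seq,start=None):
    "seq: (p,R) targets, each from the one before (one call each)"
    p,R=start or cur()
    for P,T in seq:
        d=R.inv().apply(np.array(P)-p)/.4; t=np.degrees((R.inv()*T).as_rotvec())/30
        print('dpos',d.round(3),'turn',t.round(3),'rows>=',np.ceil(max(np.linalg.norm(d)*8,np.linalg.norm(t)*30/8.59)))
        p,R=np.array(P),T
def down(az,tilt,c,k): # TCP k past point c along approach
    R=pose(az,tilt); return np.array(c)+k*R.apply([0,0,1]),R
E
python3 - <<'E'
from h import *
print(manip.pinch_z)
C=[.562,-.157,.027]
go([([.40,.18,.35],pose(42,0)),([.50,-.16,.30],pose(19.4,25)),down(19.4,45,C,-.08),down(19.4,45,C,.0105)])
E
```

```text
0.0187
dpos [-0.707 -0.599 -0.297] turn [ 0.    -0.     0.745] rows>= 8.0
dpos [-0.799 -0.383  0.125] turn [-0.164  0.822  0.741] rows>= 8.0
dpos [-0.397  0.149  0.412] turn [0.    0.667 0.   ] rows>= 5.0
dpos [ 0.    -0.     0.226] turn [0. 0. 0.] rows>= 2.0
```

Request:
carry_out:
  delta_pos:
    - [0,0,-0.15]
    - [-0.707,-0.599,-0.297]
    - [-0.707,-0.599,-0.297]
    - [-0.707,-0.599,-0.297]
    - [-0.707,-0.599,-0.297]
    - [-0.707,-0.599,-0.297]
    - [-0.707,-0.599,-0.297]
    - [-0.707,-0.599,-0.297]
    - [-0.707,-0.599,-0.297]
    - [-0.707,-0.599,-0.297]
    - [-0.707,-0.599,-0.297]
  turn:
    - [0,0,0]
    - [0,0,0.745]
    - [0,0,0.745]
    - [0,0,0.745]
    - [0,0,0.745]
    - [0,0,0.745]
    - [0,0,0.745]
    - [0,0,0.745]
    - [0,0,0.745]
    - [0,0,0.745]
    - [0,0,0.745]
  claw: [-1,-1,-1,-1,-1,-1,-1,-1,-1,-1,-1]
  force: 60

```text
clock: 2.2
position: [0.4001, 0.1798, 0.3501]
ee_rot: [-0.0, 0.408, 0.913, 0.0]
contact_force: [-0.1, -0.6, 0.1]
width: 0.0853
gripper_force: 0.0
```

Request:
carry_out:
  delta_pos:
    - [-0.799,-0.383,0.125]
    - [-0.799,-0.383,0.125]
    - [-0.799,-0.383,0.125]
    - [-0.799,-0.383,0.125]
    - [-0.799,-0.383,0.125]
    - [-0.799,-0.383,0.125]
    - [-0.799,-0.383,0.125]
    - [-0.799,-0.383,0.125]
    - [-0.799,-0.383,0.125]
    - [-0.799,-0.383,0.125]
  turn:
    - [-0.164,0.822,0.741]
    - [-0.164,0.822,0.741]
    - [-0.164,0.822,0.741]
    - [-0.164,0.822,0.741]
    - [-0.164,0.822,0.741]
    - [-0.164,0.822,0.741]
    - [-0.164,0.822,0.741]
    - [-0.164,0.822,0.741]
    - [-0.164,0.822,0.741]
    - [-0.164,0.822,0.741]
  claw: [-1,-1,-1,-1,-1,-1,-1,-1,-1,-1]

```text
clock: 3.2
position: [0.5001, -0.1581, 0.3001]
ee_rot: [-0.178, 0.563, 0.797, 0.125]
contact_force: [0.2, -0.4, 0.4]
width: 0.0855
gripper_force: 0.0
```

Request:
carry_out:
  delta_pos:
    - [-0.397,0.149,0.412]
    - [-0.397,0.149,0.412]
    - [-0.397,0.149,0.412]
    - [-0.397,0.149,0.412]
    - [-0.397,0.149,0.412]
    - [-0.397,0.149,0.412]
    - [-0.397,0.149,0.412]
    - [-0.397,0.149,0.412]
  turn:
    - [0,0.667,0]
    - [0,0.667,0]
    - [0,0.667,0]
    - [0,0.667,0]
    - [0,0.667,0]
    - [0,0.667,0]
    - [0,0.667,0]
    - [0,0.667,0]
  claw: [-1,-1,-1,-1,-1,-1,-1,-1]

```text
clock: 4.0
position: [0.5814, -0.2092, 0.0868]
ee_rot: [-0.311, 0.533, 0.755, 0.221]
contact_force: [0.2, 0.4, -0.4]
width: 0.0852
gripper_force: 0.0
```

```bash
python3 - <<'E'
from h import *
np.set_printoptions(precision=4,suppress=True)
C=[.562,-.157,.027]
d=grab('wrist','w1.png')
print(manip.get_state()['qpos'],cur()[0],down(19.4,45,C,-.08)[0],(cur()[1].inv()*pose(19.4,45)).as_rotvec())
go([down(19.4,45,C,.0105)])
for r in manip.spot_in('wrist','block')[:3]: print(r)
E
```

```text
[-0.6822  0.7902  1.2217  0.39    1.8134 -1.065 ] [ 0.5815 -0.2096  0.087 ] [ 0.5808 -0.2104  0.0836] [0.0007 0.0031 0.0029]
dpos [-0.006 -0.002  0.231] turn [0.001 0.006 0.006] rows>= 2.0
{'point': [0.5607, -0.1638, 0.0509], 'score': 0.95}
{'point': [0.6803, -0.1517, 0.0489], 'score': 0.77}
{'point': [0.6964, -0.2369, 0.0248], 'score': 0.66}
```

Request:
carry_out:
  delta_pos:
    - [-0.006,-0.002,0.08]
    - [-0.006,-0.002,0.15]
    - [-0.006,-0.002,0.2]
    - [-0.006,-0.002,0.231]
    - [-0.006,-0.002,0.231]
    - [-0.006,-0.002,0.231]
    - [-0.006,-0.002,0.231]
    - [-0.006,-0.002,0.231]
    - [-0.006,-0.002,0.231]
    - [-0.006,-0.002,0.231]
    - [-0.006,-0.002,0.231]
  turn:
    - [0.001,0.006,0.006]
    - [0.001,0.006,0.006]
    - [0.001,0.006,0.006]
    - [0.001,0.006,0.006]
    - [0.001,0.006,0.006]
    - [0.001,0.006,0.006]
    - [0.001,0.006,0.006]
    - [0.001,0.006,0.006]
    - [0.001,0.006,0.006]
    - [0.001,0.006,0.006]
    - [0.001,0.006,0.006]
  claw: [-1,-1,-1,-1,-1,1,1,1,1,1,1]
  force: 60

```text
clock: 5.2
position: [0.5596, -0.1517, 0.0173]
ee_rot: [-0.313, 0.535, 0.753, 0.221]
contact_force: [0.4, -5.0, 6.3]
width: 0.0396
gripper_force: 61.7
```

```bash
python3 - <<'E'
from h import *
np.set_printoptions(precision=4,suppress=True)
s=manip.get_state(); print(s['width'],s['gripper_force'],s['contact_force'],s['position'])
# lift straight, then swing: tilt 45->-45, yaw y az 19.4->75, to above put-down place
p,R=cur()
P=[.45,-.11]
go([(p+[0,0,.12],R),([.50,-.14,.19],pose(38,15)),([.46,-.12,.19],pose(57,-15)),(P+[.19],pose(76,-45))])
E
```

```text
0.03960522855655838 61.70322708785534 [ 0.3523 -4.9756  6.2906] [ 0.5596 -0.1517  0.0173]
dpos [ 0.212 -0.    -0.212] turn [0. 0. 0.] rows>= 3.0
dpos [ 0.147 -0.131 -0.039] turn [ 0.313 -0.994 -0.548] rows>= 5.0
dpos [ 0.098 -0.048  0.026] turn [ 0.    -0.991 -0.641] rows>= 5.0
dpos [ 0.033  0.007 -0.009] turn [-0.32  -0.991 -0.555] rows>= 5.0
```

Request:
carry_out:
  delta_pos:
    - [0.05,0,-0.05]
    - [0.13,0,-0.13]
    - [0.212,0,-0.212]
    - [0.212,0,-0.212]
    - [0.212,0,-0.212]
  turn:
    - [0,0,0]
    - [0,0,0]
    - [0,0,0]
    - [0,0,0]
    - [0,0,0]
  claw: [1,1,1,1,1]

```text
clock: 5.7
position: [0.5598, -0.1516, 0.1354]
ee_rot: [-0.313, 0.535, 0.753, 0.22]
contact_force: [-0.2, 1.1, -6.7]
width: 0.0394
gripper_force: 62.0
```

Request:
carry_out:
  delta_pos:
    - [0.147,-0.131,-0.039]
    - [0.147,-0.131,-0.039]
    - [0.147,-0.131,-0.039]
    - [0.147,-0.131,-0.039]
    - [0.147,-0.131,-0.039]
    - [0.147,-0.131,-0.039]
    - [0.147,-0.131,-0.039]
  turn:
    - [0.313,-0.994,-0.548]
    - [0.313,-0.994,-0.548]
    - [0.313,-0.994,-0.548]
    - [0.313,-0.994,-0.548]
    - [0.313,-0.994,-0.548]
    - [0.313,-0.994,-0.548]
    - [0.313,-0.994,-0.548]
  claw: [1,1,1,1,1,1,1]

```text
clock: 6.4
position: [0.4997, -0.1399, 0.1874]
ee_rot: [-0.12, 0.435, 0.89, 0.058]
contact_force: [-0.4, -1.0, -5.8]
width: 0.0395
gripper_force: 62.1
```

Request:
carry_out:
  delta_pos:
    - [0.098,-0.048,0.026]
    - [0.098,-0.048,0.026]
    - [0.098,-0.048,0.026]
    - [0.098,-0.048,0.026]
    - [0.098,-0.048,0.026]
    - [0.098,-0.048,0.026]
    - [0.098,-0.048,0.026]
  turn:
    - [0,-0.991,-0.641]
    - [0,-0.991,-0.641]
    - [0,-0.991,-0.641]
    - [0,-0.991,-0.641]
    - [0,-0.991,-0.641]
    - [0,-0.991,-0.641]
    - [0,-0.991,-0.641]
  claw: [1,1,1,1,1,1,1]

```text
clock: 7.1
position: [0.4614, -0.1206, 0.1895]
ee_rot: [0.124, 0.283, 0.951, -0.036]
contact_force: [0.2, -0.4, -6.0]
width: 0.0396
gripper_force: 62.2
```

Request:
carry_out:
  delta_pos:
    - [0.033,0.007,-0.009]
    - [0.033,0.007,-0.009]
    - [0.033,0.007,-0.009]
    - [0.033,0.007,-0.009]
    - [0.033,0.007,-0.009]
    - [0.033,0.007,-0.009]
    - [0.033,0.007,-0.009]
  turn:
    - [-0.32,-0.991,-0.555]
    - [-0.32,-0.991,-0.555]
    - [-0.32,-0.991,-0.555]
    - [-0.32,-0.991,-0.555]
    - [-0.32,-0.991,-0.555]
    - [-0.32,-0.991,-0.555]
    - [-0.32,-0.991,-0.555]
  claw: [1,1,1,1,1,1,1]

```text
clock: 7.8
position: [0.4534, -0.1064, 0.1939]
ee_rot: [0.374, 0.115, 0.919, -0.044]
contact_force: [1.4, 0.9, -5.1]
width: 0.0394
gripper_force: 62.8
```

```bash
python3 - <<'E'
from h import *
np.set_printoptions(precision=4,suppress=True)
s=manip.get_state(); p,R=cur(); print(s['clock'],s['qpos'],s['width'],s['gripper_force'],s['contact_force'],p,(R.inv()*pose(76,-45)).as_rotvec())
d=grab('scene','s2.png'); im=cv2.imread('pics/s2.png'); u,v=pix(d,p); print(u,v)
cv2.imwrite('pics/s2c.png',cv2.resize(im[max(0,v-60):v+60,u-80:u+80],(800,600),interpolation=cv2.INTER_CUBIC))
# block bottom: centre when placed z=.031; grasp TCP = centre + .0105*approach => z
print(down(76,-45,[.45,-.11,.031],.0105)[0])
E
```

```text
7.8 [-0.5503 -0.1564  2.3794  0.903   0.2723 -2.673 ] 0.03939340236514874 62.79539678245783 [ 1.448   0.8653 -5.1023] [ 0.4534 -0.1064  0.1939] [ 0.0012 -0.014  -0.0053]
286 180
[ 0.4572 -0.1118  0.0236]
```

View pics/s2c.png

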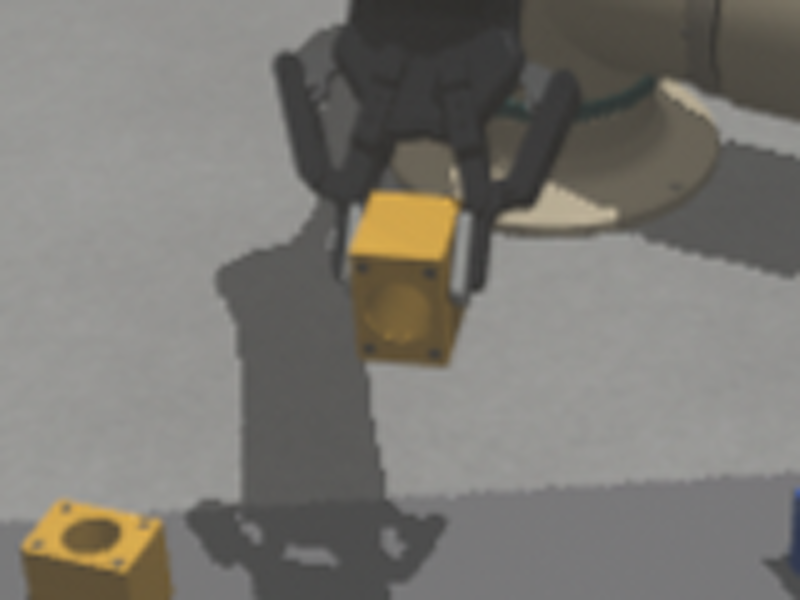

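```bash
python3 - <<'E'
from h import *
t=down(77,-45,[.52,-.12,.031],.0105); print(t[0])
h=(t[0]+[0,0,.05],t[1])
go([h]); go([(t[0]+[0,0,.001],t[1])],h)
E
```

```text
[ 0.52723433 -0.12167018  0.02357538]
dpos [0.071 0.009 0.348] turn [-0.025 -0.027 -0.031] rows>= 3.0
dpos [0.087 0.    0.087] turn [0. 0. 0.] rows>= 1.0
```

Request:
carry_out:
  delta_pos:
    - [0.02,0.003,0.08]
    - [0.04,0.006,0.18]
    - [0.055,0.008,0.27]
    - [0.071,0.009,0.348]
    - [0.071,0.009,0.348]
    - [0.071,0.009,0.348]
    - [0.071,0.009,0.348]
  turn:
    - [-0.025,-0.027,-0.031]
    - [-0.025,-0.027,-0.031]
    - [-0.025,-0.027,-0.031]
    - [-0.025,-0.027,-0.031]
    - [-0.025,-0.027,-0.031]
    - [-0.025,-0.027,-0.031]
    - [-0.025,-0.027,-0.031]
  claw: [1,1,1,1,1,1,1]

```text
clock: 8.55
position: [0.5368, -0.1089, 0.1417]
ee_rot: [0.345, 0.112, 0.931, -0.045]
contact_force: [0.5, 0.1, -6.4]
width: 0.0395
gripper_force: 62.7
```

```bash
python3 - <<'E'
from h import *
np.set_printoptions(precision=4,suppress=True)
s=manip.get_state(); p,R=cur(); print(s['clock'],s['qpos'],s['contact_force'],p,(R.inv()*pose(77,-45)).as_rotvec())
t=down(77,-45,[.52,-.12,.031],.0105)
go([(t[0]+[0,0,.004],t[1])])
d=grab('scene'); W=cloud(d); im=cv2.cvtColor(d['image'],cv2.COLOR_RGB2HSV)
m=(im[...,0]>12)&(im[...,0]<30)&(im[...,1]>100)&(np.linalg.norm(W-p,axis=-1)<.07)
print(m.sum(),np.nanpercentile(W[m],[1,50,99],axis=0))
E
```

```text
8.55 [-0.3891  0.0879  2.2909  1.0178  0.1081 -2.7024] [ 0.5144  0.0687 -6.4158] [ 0.5368 -0.1089  0.1417] [-0.0139 -0.0747 -0.0063]
dpos [ 0.198 -0.035  0.206] turn [-0.027 -0.143 -0.012] rows>= 3.0
624 [[ 0.5078 -0.13    0.1225]
 [ 0.5436 -0.1087  0.1714]
 [ 0.5578 -0.0862  0.1783]]
```

q5 and q6 are near their limits with the tool pointing outward, so I'll set the block down with the tool pointing sideways instead.

```bash
python3 - <<'E'
from h import *
t=down(-8,-45,[.435,-.12,.031],.0105); print(t[0])
go([([.48,-.12,.20],pose(75,-18)),([.46,-.12,.20],pose(48,-17)),([.45,-.12,.18],pose(20,-22)),(t[0]+[0,0,.10],pose(-8,-35)),(t[0]+[0,0,.05],t[1])])
E
```

```text
[ 0.43396669 -0.12735237  0.02357538]
dpos [ 0.004 -0.062 -0.195] turn [0.009 0.758 0.041] rows>= 3.0
dpos [ 0.046 -0.013 -0.015] turn [0.271 0.033 0.858] rows>= 4.0
dpos [ 0.032 -0.017  0.042] turn [ 0.312 -0.163  0.88 ] rows>= 4.0
dpos [ 0.05  -0.044  0.132] turn [ 0.446 -0.425  0.822] rows>= 4.0
dpos [0.072 0.    0.102] turn [-0.    -0.333 -0.   ] rows>= 2.0
```

Request:
carry_out:
  delta_pos:
    - [0.002,-0.03,-0.1]
    - [0.004,-0.062,-0.195]
    - [0.004,-0.062,-0.195]
    - [0.004,-0.062,-0.195]
    - [0.004,-0.062,-0.195]
    - [0.004,-0.062,-0.195]
    - [0.004,-0.062,-0.195]
  turn:
    - [0.005,0.25,0.02]
    - [0.009,0.5,0.041]
    - [0.009,0.758,0.041]
    - [0.009,0.758,0.041]
    - [0.009,0.758,0.041]
    - [0.009,0.758,0.041]
    - [0.009,0.758,0.041]
  claw: [1,1,1,1,1,1,1]

```text
clock: 9.3
position: [0.4795, -0.1191, 0.2]
ee_rot: [0.156, 0.128, 0.979, -0.02]
contact_force: [-0.8, 0.5, -7.3]
width: 0.0394
gripper_force: 62.8
```

```bash
python3 - <<'E'
from h import *
np.set_printoptions(precision=4,suppress=True)
s=manip.get_state(); p,R=cur(); print(s['clock'],s['qpos'],p,(R.inv()*pose(75,-18)).as_rotvec())
t=down(-8,-45,[.435,-.12,.031],.0105)
go([([.46,-.12,.20],pose(48,-17)),([.45,-.12,.18],pose(20,-22)),(t[0]+[0,0,.10],pose(-8,-35)),(t[0]+[0,0,.05],t[1])])
E
```

```text
9.3 [-0.4223  0.0165  1.9551  0.0672  0.8594 -1.7687] [ 0.4795 -0.1191  0.2   ] [0.0013 0.0015 0.0013]
dpos [ 0.044 -0.015 -0.014] turn [0.274 0.035 0.861] rows>= 4.0
dpos [ 0.032 -0.017  0.042] turn [ 0.312 -0.163  0.88 ] rows>= 4.0
dpos [ 0.05  -0.044  0.132] turn [ 0.446 -0.425  0.822] rows>= 4.0
dpos [0.072 0.    0.102] turn [-0.    -0.333 -0.   ] rows>= 2.0
```

Request:
carry_out:
  delta_pos:
    - [0.044,-0.015,-0.014]
    - [0.044,-0.015,-0.014]
    - [0.044,-0.015,-0.014]
    - [0.044,-0.015,-0.014]
    - [0.044,-0.015,-0.014]
    - [0.044,-0.015,-0.014]
  turn:
    - [0.274,0.035,0.861]
    - [0.274,0.035,0.861]
    - [0.274,0.035,0.861]
    - [0.274,0.035,0.861]
    - [0.274,0.035,0.861]
    - [0.274,0.035,0.861]
  claw: [1,1,1,1,1,1]

```text
clock: 9.9
position: [0.4589, -0.1198, 0.1987]
ee_rot: [0.136, 0.354, 0.924, -0.053]
contact_force: [0.1, -0.3, -7.1]
width: 0.0393
gripper_force: 62.8
```

Request:
carry_out:
  delta_pos:
    - [0.032,-0.017,0.042]
    - [0.032,-0.017,0.042]
    - [0.032,-0.017,0.042]
    - [0.032,-0.017,0.042]
    - [0.032,-0.017,0.042]
    - [0.032,-0.017,0.042]
  turn:
    - [0.312,-0.163,0.88]
    - [0.312,-0.163,0.88]
    - [0.312,-0.163,0.88]
    - [0.312,-0.163,0.88]
    - [0.312,-0.163,0.88]
    - [0.312,-0.163,0.88]
  claw: [1,1,1,1,1,1]

```text
clock: 10.5
position: [0.4501, -0.1206, 0.1798]
ee_rot: [0.155, 0.563, 0.805, -0.11]
contact_force: [0.5, -0.3, -5.9]
width: 0.0394
gripper_force: 62.8
```

Request:
carry_out:
  delta_pos:
    - [0.05,-0.044,0.132]
    - [0.05,-0.044,0.132]
    - [0.05,-0.044,0.132]
    - [0.05,-0.044,0.132]
    - [0.05,-0.044,0.132]
    - [0.05,-0.044,0.132]
  turn:
    - [0.446,-0.425,0.822]
    - [0.446,-0.425,0.822]
    - [0.446,-0.425,0.822]
    - [0.446,-0.425,0.822]
    - [0.446,-0.425,0.822]
    - [0.446,-0.425,0.822]
  claw: [1,1,1,1,1,1]

```text
clock: 11.1
position: [0.435, -0.1279, 0.1234]
ee_rot: [0.196, 0.719, 0.627, -0.227]
contact_force: [-0.6, 0.1, -7.3]
width: 0.0394
gripper_force: 62.9
```

```bash
python3 - <<'E'
from h import *
np.set_printoptions(precision=4,suppress=True)
s=manip.get_state(); p,R=cur(); print(s['clock'],s['qpos'],p,(R.inv()*pose(-8,-35)).as_rotvec(),s['contact_force'])
t=down(-8,-45,[.435,-.12,.031],.0105)
go([(t[0]+[0,0,.04],t[1])])
E
```

```text
11.1 [ 0.02    0.2935  1.9764 -0.6887  1.0952  0.5519] [ 0.435  -0.1279  0.1234] [-0.0003 -0.0016  0.0026] [-0.5707  0.1455 -7.3277]
dpos [ 0.086 -0.003  0.122] turn [-0.    -0.336  0.005] rows>= 2.0
```

Request:
carry_out:
  delta_pos:
    - [0.086,-0.003,0.122]
    - [0.086,-0.003,0.122]
    - [0.086,-0.003,0.122]
    - [0.086,-0.003,0.122]
    - [0.086,-0.003,0.122]
    - [0.086,-0.003,0.122]
  turn:
    - [0,-0.336,0.005]
    - [0,-0.336,0.005]
    - [0,-0.336,0.005]
    - [0,-0.336,0.005]
    - [0,-0.336,0.005]
    - [0,-0.336,0.005]
  claw: [1,1,1,1,1,1]

```text
clock: 11.7
position: [0.434, -0.1284, 0.0659]
ee_rot: [0.252, 0.699, 0.604, -0.288]
contact_force: [-0.6, -0.1, -5.6]
width: 0.0394
gripper_force: 62.8
```

```bash
python3 - <<'E'
from h import *
np.set_printoptions(precision=4,suppress=True)
s=manip.get_state(); p,R=cur(); print(s['clock'],s['qpos'],p,(R.inv()*pose(-8,-45)).as_rotvec(),s['contact_force'])
t=down(-8,-45,[.435,-.12,.031],.0105)
go([(t[0]+[0,0,.003],t[1])])
d=grab('scene','s3.png'); W=cloud(d); im=cv2.cvtColor(d['image'],cv2.COLOR_RGB2HSV)
m=(im[...,0]>12)&(im[...,0]<30)&(im[...,1]>100)&(np.linalg.norm(W-p,axis=-1)<.075)
m&=W[...,1]>-.19
print(m.sum(),np.nanpercentile(W[m],[1,50,99],axis=0))
u,v=pix(d,p); cv2.imwrite('pics/s3c.png',cv2.resize(d['image'][v-60:v+60,u-80:u+80,::-1],(800,600),interpolation=cv2.INTER_CUBIC))
E
```

```text
11.7 [ 0.1212  0.4657  2.0469 -0.8822  1.0883  0.8804] [ 0.434  -0.1284  0.0659] [ 0.0004  0.001  -0.0061] [-0.5757 -0.1294 -5.6404]
dpos [ 0.071 -0.001  0.068] turn [ 0.001  0.002 -0.012] rows>= 1.0
360 [[ 0.415  -0.143   0.0474]
 [ 0.4519 -0.1239  0.0972]
 [ 0.4622 -0.0975  0.1137]]
```

View pics/s3c.png

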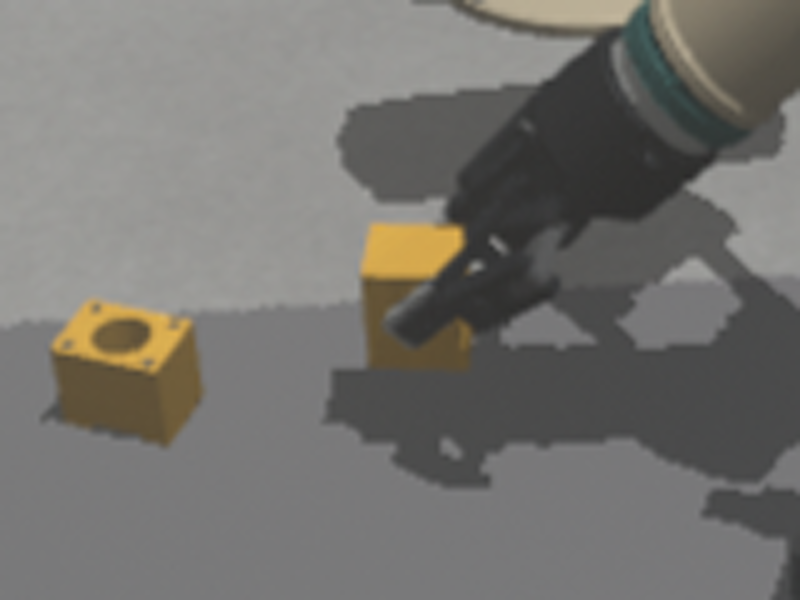

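Request:
carry_out:
  delta_pos:
    - [0.02,0,0.02]
    - [0.04,0,0.039]
    - [0.055,0,0.053]
    - [0.062,0,0.06]
    - [0.066,0,0.063]
    - [0.068,0,0.065]
    - [0.068,0,0.065]
  turn:
    - [0,0,-0.01]
    - [0,0,-0.01]
    - [0,0,-0.01]
    - [0,0,-0.01]
    - [0,0,-0.01]
    - [0,0,-0.01]
    - [0,0,-0.01]
  claw: [1,1,1,1,1,1,1]

```text
clock: 12.45
position: [0.4333, -0.1271, 0.0265]
ee_rot: [0.251, 0.696, 0.606, -0.291]
contact_force: [0.6, 0.4, -6.1]
width: 0.0393
gripper_force: 63.1
```

Request:
carry_out:
  delta_pos:
    - [0.002,0,0.002]
    - [0.004,0,0.004]
    - [0.004,0,0.004]
  turn:
    - [0,0,0]
    - [0,0,0]
    - [0,0,0]
  claw: [1,1,1]

```text
clock: 12.75
position: [0.4334, -0.1272, 0.0257]
ee_rot: [0.252, 0.696, 0.606, -0.291]
contact_force: [-0.6, 5.2, 2.6]
width: 0.0392
gripper_force: 64.3
```

Request:
carry_out:
  delta_pos:
    - [0.001,0,0.001]
    - [0.001,0,0.001]
    - [0.001,0,0.001]
    - [0.001,0,0.001]
    - [0.001,0,0.001]
    - [0.001,0,0.001]
    - [0.001,0,0.001]
    - [0.001,0,0.001]
    - [0.001,0,0.001]
  turn:
    - [0,0,0]
    - [0,0,0]
    - [0,0,0]
    - [0,0,0]
    - [0,0,0]
    - [0,0,0]
    - [0,0,0]
    - [0,0,0]
    - [0,0,0]
  claw: [1,0.3,0.1,-0.2,-0.5,-1,-1,-1,-1]

```text
clock: 13.65
position: [0.4331, -0.1273, 0.0237]
ee_rot: [0.251, 0.696, 0.606, -0.291]
contact_force: [1.2, -0.3, -0.0]
width: 0.0849
gripper_force: 0.0
```

```bash
python3 - <<'E'
from h import *
np.set_printoptions(precision=4,suppress=True)
s=manip.get_state(); p,R=cur(); print(s['clock'],s['width'],s['qpos'],p,(R.inv()*pose(-8,-45)).as_rotvec(),s['contact_force'])
go([(p-.10*R.apply([0,0,1]),R)])
E
```

```text
13.65 0.08489429398484562 [ 0.1242  0.5426  2.0784 -0.9275  1.0255  0.9703] [ 0.4331 -0.1273  0.0237] [-0.0022  0.0029  0.0026] [ 1.218  -0.2682 -0.0375]
dpos [ 0.   -0.   -0.25] turn [0. 0. 0.] rows>= 3.0
```

Back out along the approach, then take a picture of the block on its side.

Request:
carry_out:
  delta_pos:
    - [0,0,-0.08]
    - [0,0,-0.17]
    - [0,0,-0.28]
    - [0,0,-0.36]
    - [0,0,-0.36]
    - [0,0,-0.36]
  turn:
    - [0,0,0]
    - [0,0,0]
    - [0,0,0]
    - [0,0,0]
    - [0,0,0]
    - [0,0,0]
  claw: [-1,-1,-1,-1,-1,-1]

```text
clock: 14.25
position: [0.4476, -0.026, 0.1252]
ee_rot: [0.251, 0.696, 0.607, -0.29]
contact_force: [0.5, -0.3, 0.3]
width: 0.0853
gripper_force: 0.0
```

```bash
cat >> h.py <<'E'
def brass(cam,c,zlo,r=.06):
    d=grab(cam); W=cloud(d); im=cv2.cvtColor(d['image'],cv2.COLOR_RGB2HSV)
    m=(im[...,0]>12)&(im[...,0]<30)&(im[...,1]>100)&(np.hypot(W[...,0]-c[0],W[...,1]-c[1])<r)&(W[...,2]>zlo)
    P=W[m]; print(cam,m.sum(),'medz',np.median(P[:,2]).round(4),cv2.minAreaRect(P[:,:2].astype(np.float32)*1000))
E
python3 - <<'E'
from h import *
np.set_printoptions(precision=4,suppress=True)
s=manip.get_state(); p,R=cur(); print(s['clock'],s['qpos'],p)
brass('top',[.435,-.12],.048); brass('scene',[.435,-.12],.050)
C=[.435,-.12,.031]
t=down(-8,45,C,.0105); a=down(-8,45,C,-.08)
go([(p*[1,1,0]+[0,-.0,.19],pose(-8,-18)),([.44,-.14,.19],pose(-8,10)),(a[0]+[0,0,.06],pose(-8,38)),a,t])
E
```

```text
14.25 [ 0.3135  0.4261  1.8824 -0.7164  1.3244  0.8115] [ 0.4476 -0.026   0.1252]
top 469 medz 0.0594 ((435.6278076171875, -117.24356079101562), (48.1374397277832, 40.517948150634766), 82.1905517578125)
scene 269 medz 0.0578 ((436.6871032714844, -118.02140808105469), (47.54292297363281, 44.49533462524414), 81.7697982788086)
dpos [-0.114  0.001 -0.118] turn [-0.01   0.907  0.005] rows>= 4.0
dpos [-0.271  0.021  0.088] turn [0.    0.933 0.   ] rows>= 4.0
dpos [-0.111 -0.019  0.088] turn [ 0.     0.933 -0.   ] rows>= 4.0
dpos [-0.092 -0.     0.118] turn [0.    0.233 0.   ] rows>= 2.0
dpos [ 0.    -0.     0.226] turn [0. 0. 0.] rows>= 2.0
```

Request:
carry_out:
  delta_pos:
    - [-0.114,0.001,-0.118]
    - [-0.114,0.001,-0.118]
    - [-0.114,0.001,-0.118]
    - [-0.114,0.001,-0.118]
    - [-0.114,0.001,-0.118]
  turn:
    - [0,0.2,0]
    - [-0.01,0.5,0.005]
    - [-0.01,0.907,0.005]
    - [-0.01,0.907,0.005]
    - [-0.01,0.907,0.005]
  claw: [-1,-1,-1,-1,-1]

```text
clock: 14.85
position: [0.4473, -0.0276, 0.191]
ee_rot: [0.103, 0.747, 0.646, -0.117]
contact_force: [0.3, 0.3, 0.1]
width: 0.0853
gripper_force: 0.0
```

Request:
carry_out:
  delta_pos:
    - [-0.271,0.021,0.05]
    - [-0.271,0.021,0.05]
    - [-0.271,0.021,0.05]
    - [-0.271,0.021,0.05]
    - [-0.271,0.021,0.05]
  turn:
    - [0,0.933,0]
    - [0,0.933,0]
    - [0,0.933,0]
    - [0,0.933,0]
    - [0,0.933,0]
  claw: [-1,-1,-1,-1,-1]

```text
clock: 15.35
position: [0.4402, -0.138, 0.203]
ee_rot: [-0.059, 0.754, 0.651, 0.066]
contact_force: [-0.1, 0.7, -0.5]
width: 0.0851
gripper_force: 0.0
```

Request:
carry_out:
  delta_pos:
    - [-0.111,-0.019,0.088]
    - [-0.111,-0.019,0.088]
    - [-0.111,-0.019,0.088]
    - [-0.111,-0.019,0.088]
    - [-0.111,-0.019,0.088]
    - [-0.111,-0.019,0.088]
  turn:
    - [0,0.933,0]
    - [0,0.933,0]
    - [0,0.933,0]
    - [0,0.933,0]
    - [0,0.933,0]
    - [0,0.933,0]
  claw: [-1,-1,-1,-1,-1,-1]

```text
clock: 15.95
position: [0.4288, -0.1687, 0.1628]
ee_rot: [-0.214, 0.713, 0.622, 0.245]
contact_force: [0.2, 0.1, 0.2]
width: 0.0856
gripper_force: 0.0
```

```bash
python3 - <<'E'
from h import *
np.set_printoptions(precision=4,suppress=True)
s=manip.get_state(); p,R=cur(); print(s['clock'],s['qpos'],p)
C=[.436,-.1175,.031]
go([down(-8,45,C,-.08),down(-8,45,C,.0105)])
E
```

```text
15.95 [-0.9009  0.3703  1.7569  0.4614  1.5158 -0.9103] [ 0.4288 -0.1687  0.1628]
dpos [-0.125 -0.     0.141] turn [-0.003  0.234  0.005] rows>= 2.0
dpos [ 0.    -0.     0.226] turn [0. 0. 0.] rows>= 2.0
```

Request:
carry_out:
  delta_pos:
    - [-0.125,0,0.141]
    - [-0.125,0,0.141]
    - [-0.125,0,0.141]
    - [-0.125,0,0.141]
    - [-0.125,0,0.141]
    - [-0.125,0,0.141]
  turn:
    - [-0.003,0.234,0.005]
    - [-0.003,0.234,0.005]
    - [-0.003,0.234,0.005]
    - [-0.003,0.234,0.005]
    - [-0.003,0.234,0.005]
    - [-0.003,0.234,0.005]
  claw: [-1,-1,-1,-1,-1,-1]

```text
clock: 16.55
position: [0.4293, -0.175, 0.0897]
ee_rot: [-0.248, 0.697, 0.607, 0.29]
contact_force: [0.7, 0.1, -0.3]
width: 0.0851
gripper_force: 0.0
```

```bash
python3 - <<'E'
from h import *
np.set_printoptions(precision=4,suppress=True)
s=manip.get_state(); p,R=cur(); print(s['clock'],s['qpos'],p)
C=[.436,-.1175,.031]
go([down(-8,45,C,.0105)])
E
```

```text
16.55 [-0.9507  0.5225  1.8104  0.5151  1.4489 -1.0487] [ 0.4293 -0.175   0.0897]
dpos [-0.001 -0.004  0.232] turn [0.008 0.005 0.006] rows>= 2.0
```

Request:
carry_out:
  delta_pos:
    - [0,-0.004,0.07]
    - [0,-0.004,0.14]
    - [0,-0.004,0.2]
    - [0,-0.004,0.23]
    - [0,-0.004,0.23]
    - [0,-0.004,0.23]
    - [0,-0.004,0.23]
    - [0,-0.004,0.23]
    - [0,-0.004,0.23]
    - [0,-0.004,0.23]
  turn:
    - [0,0,0]
    - [0,0,0]
    - [0,0,0]
    - [0,0,0]
    - [0,0,0]
    - [0,0,0]
    - [0,0,0]
    - [0,0,0]
    - [0,0,0]
    - [0,0,0]
  claw: [-1,-1,-1,-1,-1,1,1,1,1,1]
  force: 60

```text
clock: 17.55
position: [0.4363, -0.1113, 0.0233]
ee_rot: [-0.25, 0.697, 0.606, 0.29]
contact_force: [-2.4, -4.1, 5.7]
width: 0.0394
gripper_force: 62.9
```

Request:
carry_out:
  delta_pos:
    - [0.05,0,-0.05]
    - [0.13,0,-0.13]
    - [0.22,0,-0.22]
    - [0.25,0,-0.25]
    - [0.25,0,-0.25]
    - [0.25,0,-0.25]
  turn:
    - [0,0,0]
    - [0,0,0]
    - [0,0,0]
    - [0,0,0]
    - [0,0,0]
    - [0,0,0]
  claw: [1,1,1,1,1,1]

```text
clock: 18.15
position: [0.4355, -0.111, 0.1626]
ee_rot: [-0.25, 0.698, 0.606, 0.289]
contact_force: [-0.0, 0.1, -7.6]
width: 0.0391
gripper_force: 62.7
```

```bash
python3 - <<'E'
from h import *
np.set_printoptions(precision=4,suppress=True)
s=manip.get_state(); p,R=cur(); print(s['clock'],s['width'],s['qpos'],p)
C=[.436,-.12,.027]
t=down(-8,-45,C,.0105)
go([([.436,-.12,.17],pose(-8,16)),([.436,-.12,.15],pose(-8,-13)),(t[0]+[0,0,.09],pose(-8,-40)),(t[0]+[0,0,.03],t[1])])
E
```

```text
18.15 0.03914612078973724 [-0.8708  0.3827  1.8289  0.556   1.5237 -0.93  ] [ 0.4355 -0.111   0.1626]
dpos [-0.003  0.004 -0.029] turn [ 0.004 -0.964 -0.003] rows>= 4.0
dpos [-0.014  0.     0.048] turn [-0.    -0.967  0.   ] rows>= 4.0
dpos [0.005 0.    0.103] turn [ 0.  -0.9  0. ] rows>= 4.0
dpos [0.096 0.    0.115] turn [-0.    -0.167 -0.   ] rows>= 2.0
```

Request:
carry_out:
  delta_pos:
    - [0,0,-0.029]
    - [0,0,-0.029]
    - [0,0,-0.029]
    - [0,0,-0.029]
    - [0,0,-0.029]
  turn:
    - [0,-0.964,0]
    - [0,-0.964,0]
    - [0,-0.964,0]
    - [0,-0.964,0]
    - [0,-0.964,0]
  claw: [1,1,1,1,1]

```text
clock: 18.65
position: [0.4333, -0.1158, 0.1709]
ee_rot: [-0.093, 0.747, 0.65, 0.106]
contact_force: [-0.8, 0.7, -6.1]
width: 0.0393
gripper_force: 62.3
```

Request:
carry_out:
  delta_pos:
    - [-0.014,0,0.048]
    - [-0.014,0,0.048]
    - [-0.014,0,0.048]
    - [-0.014,0,0.048]
    - [-0.014,0,0.048]
  turn:
    - [0,-0.967,0]
    - [0,-0.967,0]
    - [0,-0.967,0]
    - [0,-0.967,0]
    - [0,-0.967,0]
  claw: [1,1,1,1,1]

```text
clock: 19.15
position: [0.4328, -0.1162, 0.1491]
ee_rot: [0.07, 0.75, 0.652, -0.086]
contact_force: [-0.7, 0.6, -6.3]
width: 0.0393
gripper_force: 62.7
```

Request:
carry_out:
  delta_pos:
    - [0.005,0,0.08]
    - [0.005,0,0.08]
    - [0.005,0,0.08]
    - [0.005,0,0.08]
    - [0.005,0,0.08]
    - [0.005,0,0.08]
  turn:
    - [0,-0.9,0]
    - [0,-0.9,0]
    - [0,-0.9,0]
    - [0,-0.9,0]
    - [0,-0.9,0]
    - [0,-0.9,0]
  claw: [1,1,1,1,1,1]

```text
clock: 19.75
position: [0.4337, -0.1243, 0.1193]
ee_rot: [0.222, 0.711, 0.615, -0.257]
contact_force: [-0.7, -0.5, -4.9]
width: 0.0393
gripper_force: 63.5
```

```bash
python3 - <<'E'
from h import *
np.set_printoptions(precision=4,suppress=True)
s=manip.get_state(); p,R=cur(); print(s['clock'],s['width'],s['qpos'],p,s['contact_force'])
C=[.436,-.12,.027]
t=down(-8,-45,C,.0105); print(t[0])
h=(t[0]+[0,0,.02],t[1])
go([h]); go([t],h)
E
```

```text
19.75 0.03934586198426374 [ 0.0782  0.3365  1.9857 -0.7578  1.1359  0.6657] [ 0.4337 -0.1243  0.1193] [-0.6681 -0.5028 -4.941 ]
[ 0.435  -0.1274  0.0196]
dpos [0.122 0.004 0.158] turn [-0.007 -0.175 -0.006] rows>= 2.0
dpos [0.035 0.    0.035] turn [0. 0. 0.] rows>= 1.0
```

Request:
carry_out:
  delta_pos:
    - [0.04,0.001,0.05]
    - [0.08,0.003,0.1]
    - [0.122,0.004,0.158]
    - [0.122,0.004,0.158]
    - [0.122,0.004,0.158]
    - [0.122,0.004,0.158]
  turn:
    - [-0.007,-0.175,-0.006]
    - [-0.007,-0.175,-0.006]
    - [-0.007,-0.175,-0.006]
    - [-0.007,-0.175,-0.006]
    - [-0.007,-0.175,-0.006]
    - [-0.007,-0.175,-0.006]
  claw: [1,1,1,1,1,1]

```text
clock: 20.35
position: [0.4364, -0.1278, 0.0422]
ee_rot: [0.254, 0.697, 0.606, -0.288]
contact_force: [0.8, 0.0, -5.8]
width: 0.0394
gripper_force: 63.3
```

Request:
carry_out:
  delta_pos:
    - [0.01,0,0.01]
    - [0.019,0,0.019]
    - [0.025,0,0.025]
    - [0.028,0,0.028]
    - [0.03,0,0.03]
    - [0.03,0,0.03]
  turn:
    - [0,0,0]
    - [0,0,0]
    - [0,0,0]
    - [0,0,0]
    - [0,0,0]
    - [0,0,0]
  claw: [1,1,1,1,1,1]

```text
clock: 20.95
position: [0.4355, -0.1271, 0.0237]
ee_rot: [0.253, 0.696, 0.607, -0.289]
contact_force: [0.1, -0.1, -5.6]
width: 0.0396
gripper_force: 63.4
```

Request:
carry_out:
  delta_pos:
    - [0.002,0,0.002]
    - [0.004,0,0.004]
    - [0.004,0,0.004]
  turn:
    - [0,0,0]
    - [0,0,0]
    - [0,0,0]
  claw: [1,1,1]

```text
clock: 21.25
position: [0.4355, -0.1271, 0.0215]
ee_rot: [0.253, 0.696, 0.606, -0.288]
contact_force: [-0.1, 0.0, -4.8]
width: 0.0393
gripper_force: 63.4
```

Request:
carry_out:
  delta_pos:
    - [0.001,0,0.001]
    - [0.002,0,0.002]
    - [0.003,0,0.003]
    - [0.003,0,0.003]
  turn:
    - [0,0,0]
    - [0,0,0]
    - [0,0,0]
    - [0,0,0]
  claw: [1,1,1,1]

```text
clock: 21.65
position: [0.4356, -0.1273, 0.0211]
ee_rot: [0.254, 0.696, 0.606, -0.289]
contact_force: [-1.7, 6.2, 4.5]
width: 0.0393
gripper_force: 65.0
```

Contact. Release and back out.

Request:
carry_out:
  delta_pos:
    - [0,0,0]
    - [0,0,0]
    - [0,0,0]
    - [0,0,0]
    - [0,0,0]
    - [0,0,0]
    - [0,0,0]
    - [0,0,0]
  turn:
    - [0,0,0]
    - [0,0,0]
    - [0,0,0]
    - [0,0,0]
    - [0,0,0]
    - [0,0,0]
    - [0,0,0]
    - [0,0,0]
  claw: [0.3,0.1,-0.2,-0.5,-1,-1,-1,-1]

```text
clock: 22.45
position: [0.4355, -0.1273, 0.0199]
ee_rot: [0.253, 0.696, 0.606, -0.289]
contact_force: [0.4, -0.5, -1.0]
width: 0.0854
gripper_force: 0.0
```

Request:
carry_out:
  delta_pos:
    - [0,0,-0.08]
    - [0,0,-0.17]
    - [0,0,-0.28]
    - [0,0,-0.36]
    - [0,0,-0.36]
    - [0,0,-0.36]
  turn:
    - [0,0,0]
    - [0,0,0]
    - [0,0,0]
    - [0,0,0]
    - [0,0,0]
    - [0,0,0]
  claw: [-1,-1,-1,-1,-1,-1]

```text
clock: 23.05
position: [0.4491, -0.0259, 0.1214]
ee_rot: [0.253, 0.696, 0.607, -0.288]
contact_force: [-0.4, -1.1, -0.7]
width: 0.0857
gripper_force: 0.0
```

```bash
python3 - <<'E'
from h import *
np.set_printoptions(precision=4,suppress=True)
s=manip.get_state(); p,R=cur(); print(s['clock'],s['qpos'],p)
brass('top',[.435,-.12],.042); brass('scene',[.435,-.12],.044)
C=[.436,-.12,.035]
go([(p*[1,1,0]+[0,-.0,.17],pose(-8,-18)),([.436,-.12,.15],pose(-8,0))])
E
```

```text
23.05 [ 0.3142  0.4306  1.887  -0.7215  1.3136  0.8216] [ 0.4491 -0.0259  0.1214]
top 400 medz 0.0516 ((437.7286682128906, -119.23336791992188), (56.12281036376953, 40.63774108886719), 81.2889404296875)
scene 234 medz 0.0499 ((438.973876953125, -119.93016052246094), (55.638980865478516, 45.57134246826172), 79.537353515625)
dpos [-0.086  0.002 -0.089] turn [0.002 0.906 0.003] rows>= 4.0
dpos [-0.21   0.     0.121] turn [0.  0.6 0. ] rows>= 3.0
```

Request:
carry_out:
  delta_pos:
    - [-0.086,0,-0.089]
    - [-0.086,0,-0.089]
    - [-0.086,0,-0.089]
    - [-0.086,0,-0.089]
    - [-0.086,0,-0.089]
  turn:
    - [0,0.2,0]
    - [0,0.5,0]
    - [0,0.906,0]
    - [0,0.906,0]
    - [0,0.906,0]
  claw: [-1,-1,-1,-1,-1]

```text
clock: 23.65
position: [0.448, -0.0278, 0.171]
ee_rot: [0.103, 0.747, 0.647, -0.117]
contact_force: [0.2, -1.0, -0.2]
width: 0.0854
gripper_force: 0.0
```

Request:
carry_out:
  delta_pos:
    - [-0.21,0,0.121]
    - [-0.21,0,0.121]
    - [-0.21,0,0.121]
    - [-0.21,0,0.121]
    - [-0.21,0,0.121]
  turn:
    - [0,0.6,0]
    - [0,0.6,0]
    - [0,0.6,0]
    - [0,0.6,0]
    - [0,0.6,0]
  claw: [-1,-1,-1,-1,-1]

```text
clock: 24.15
position: [0.4348, -0.1196, 0.1492]
ee_rot: [-0.001, 0.755, 0.656, -0.0]
contact_force: [0.2, 0.1, 0.0]
width: 0.0853
gripper_force: 0.0
```

```bash
python3 - <<'E'
from h import *
np.set_printoptions(precision=4,suppress=True)
s=manip.get_state(); p,R=cur(); print(s['clock'],s['qpos'],p)
g=(np.array([.438,-.1195,.014]),pose(-8.7,0)); h=(g[0]+[0,0,.06],g[1])
go([h,g])
n=[.4785,.3053]
# lift, via, hover above nest
u=(np.array([.438,-.1195,.33]),pose(-8.7,0))
go([u,([.38,.06,.33],pose(-33,0)),([.36,.20,.32],pose(-56.5,0)),(n+[.12],pose(-56.5,0)),(n+[.034],pose(-56.5,0))],g)
E
```

```text
24.15 [-0.4233  0.1574  1.8848  0.0007  1.1018 -0.283 ] [ 0.4348 -0.1196  0.1492]
dpos [0.001 0.008 0.188] turn [-0.004 -0.002  0.021] rows>= 2.0
dpos [0.   0.   0.15] turn [0. 0. 0.] rows>= 2.0
dpos [ 0.    0.   -0.79] turn [0. 0. 0.] rows>= 7.0
dpos [ 0.422 -0.211  0.   ] turn [0.   0.   0.81] rows>= 4.0
dpos [ 0.266 -0.233  0.025] turn [0.    0.    0.783] rows>= 3.0
dpos [ 0.392 -0.056  0.5  ] turn [0. 0. 0.] rows>= 6.0
dpos [0.    0.    0.215] turn [0. 0. 0.] rows>= 2.0
```

Request:
carry_out:
  delta_pos:
    - [0.001,0.008,0.1]
    - [0.001,0.008,0.2]
    - [0.001,0.008,0.28]
    - [0.001,0.008,0.338]
    - [0.001,0.008,0.338]
    - [0.001,0.008,0.338]
    - [0.001,0.008,0.338]
    - [0.001,0.008,0.338]
    - [0.001,0.008,0.338]
    - [0.001,0.008,0.338]
    - [0.001,0.008,0.338]
  turn:
    - [-0.004,-0.002,0.021]
    - [-0.004,-0.002,0.021]
    - [-0.004,-0.002,0.021]
    - [-0.004,-0.002,0.021]
    - [-0.004,-0.002,0.021]
    - [-0.004,-0.002,0.021]
    - [-0.004,-0.002,0.021]
    - [-0.004,-0.002,0.021]
    - [-0.004,-0.002,0.021]
    - [-0.004,-0.002,0.021]
    - [-0.004,-0.002,0.021]
  claw: [-1,-1,-1,-1,-1,-1,1,1,1,1,1]
  force: 60

```text
clock: 25.25
position: [0.4383, -0.1185, 0.0166]
ee_rot: [0.001, 0.757, 0.653, 0.001]
contact_force: [-3.9, 0.5, 7.7]
width: 0.0394
gripper_force: 62.1
```

Request:
carry_out:
  delta_pos:
    - [0,0,-0.05]
    - [0,0,-0.15]
    - [0,0,-0.27]
    - [0,0,-0.39]
    - [0,0,-0.5]
    - [0,0,-0.52]
    - [0,0,-0.52]
  turn:
    - [0,0,0]
    - [0,0,0]
    - [0,0,0]
    - [0,0,0]
    - [0,0,0]
    - [0,0,0]
    - [0,0,0]
  claw: [1,1,1,1,1,1,1]

```text
clock: 25.95
position: [0.4389, -0.1189, 0.2242]
ee_rot: [0.003, 0.758, 0.653, 0.002]
contact_force: [-0.2, -0.4, -6.9]
width: 0.0389
gripper_force: 63.3
```

Request:
carry_out:
  delta_pos:
    - [0.1,-0.05,0]
    - [0.2,-0.1,0]
    - [0.3,-0.15,0]
    - [0.422,-0.211,0]
    - [0.422,-0.211,0]
    - [0.422,-0.211,0]
  turn:
    - [0,0,0.2]
    - [0,0,0.4]
    - [0,0,0.6]
    - [0,0,0.81]
    - [0,0,0.81]
    - [0,0,0.81]
  claw: [1,1,1,1,1,1]

```text
clock: 26.55
position: [0.3775, 0.0618, 0.2204]
ee_rot: [-0.0, 0.877, 0.481, -0.001]
contact_force: [0.9, -0.5, -5.8]
width: 0.0392
gripper_force: 63.2
```

Request:
carry_out:
  delta_pos:
    - [0.09,-0.08,0]
    - [0.18,-0.16,0]
    - [0.266,-0.233,0]
    - [0.266,-0.233,0]
    - [0.266,-0.233,0]
    - [0.266,-0.233,0]
  turn:
    - [0,0,0.2]
    - [0,0,0.5]
    - [0,0,0.783]
    - [0,0,0.783]
    - [0,0,0.783]
    - [0,0,0.783]
  claw: [1,1,1,1,1,1]

```text
clock: 27.15
position: [0.3596, 0.1991, 0.2215]
ee_rot: [0.002, 0.957, 0.291, 0.001]
contact_force: [0.1, 0.1, -5.7]
width: 0.0389
gripper_force: 63.4
```

```bash
python3 - <<'E'
from h import *
np.set_printoptions(precision=4,suppress=True)
s=manip.get_state(); p,R=cur(); print(s['clock'],s['width'],s['qpos'],p,s['contact_force'])
n=[.4785,.3053]
go([(n+[.13],pose(-56.5,0))])
# gauge geometry again now top view, nothing above it
d=grab('top','t2.png'); W=cloud(d); Z=W[...,2]; k=np.zeros(Z.shape,bool);k[225:360,110:240]=1
for lo,hi,nm in((.015,.030,'base'),(.0405,.0475,'fence'),(.0485,.054,'jaw'),(.08,.097,'knob')):
    nn,l,st,_=cv2.connectedComponentsWithStats((k&(Z>lo)&(Z<hi)).astype(np.uint8))
    for i in range(1,nn):
        if st[i,4]>40: T=W[l==i]; print(nm,st[i,4],np.round(cv2.minAreaRect(T[:,:2].astype(np.float32)*1000)[0],1),cv2.minAreaRect(T[:,:2].astype(np.float32)*1000)[1:])
E
```

```text
27.15 0.03889259191772199 [ 0.3395  0.0312  1.8345 -0.004   1.275   1.3216] [0.3596 0.1991 0.2215] [ 0.1064  0.1081 -5.6659]
dpos [ 0.395 -0.056  0.229] turn [0.008 0.    0.01 ] rows>= 4.0
base 3423 [469.6 299.3] ((241.11167907714844, 130.28256225585938), 33.45755386352539)
fence 171 [511.1 319.4] ((15.469948768615723, 75.918701171875), 34.22352981567383)
jaw 182 [421.4 255.9] ((36.99583053588867, 37.219818115234375), 32.98884582519531)
```

```bash
python3 - <<'E'
from h import *
n=[.4705,.3000]; R=pose(-56.5,0)
h=(np.array(n+[.12]),R)
go([h]); go([(np.array(n+[.042]),R)],h)
E
```

```text
dpos [ 0.371 -0.057  0.254] turn [ 0.007 -0.001  0.008] rows>= 4.0
dpos [0.    0.    0.195] turn [0. 0. 0.] rows>= 2.0
```

Request:
carry_out:
  delta_pos:
    - [0.1,-0.02,0.05]
    - [0.2,-0.04,0.12]
    - [0.29,-0.057,0.19]
    - [0.371,-0.057,0.254]
    - [0.371,-0.057,0.254]
    - [0.371,-0.057,0.254]
  turn:
    - [0.007,0,0.008]
    - [0.007,0,0.008]
    - [0.007,0,0.008]
    - [0.007,0,0.008]
    - [0.007,0,0.008]
    - [0.007,0,0.008]
  claw: [1,1,1,1,1,1]

```text
clock: 27.8
position: [0.4711, 0.2999, 0.1199]
ee_rot: [0.0, 0.958, 0.288, -0.001]
contact_force: [-0.4, -0.4, -6.4]
width: 0.039
gripper_force: 63.2
```

```bash
python3 - <<'E'
from h import *
np.set_printoptions(precision=4,suppress=True)
s=manip.get_state(); p,R=cur(); print(s['clock'],s['qpos'],p)
go([(np.array([.4705,.3,.042]),pose(-56.5,0))])
d=grab('scene'); u,v=pix(d,p); cv2.imwrite('pics/s4c.png',cv2.resize(d['image'][v-60:v+60,u-80:u+80,::-1],(800,600),interpolation=cv2.INTER_CUBIC))
E
```

```text
27.8 [0.4422 0.3367 1.7103 0.0002 1.0957 1.4296] [0.4711 0.2999 0.1199]
dpos [-0.001 -0.001  0.195] turn [-0.001  0.002 -0.003] rows>= 2.0
```

View pics/s4c.png

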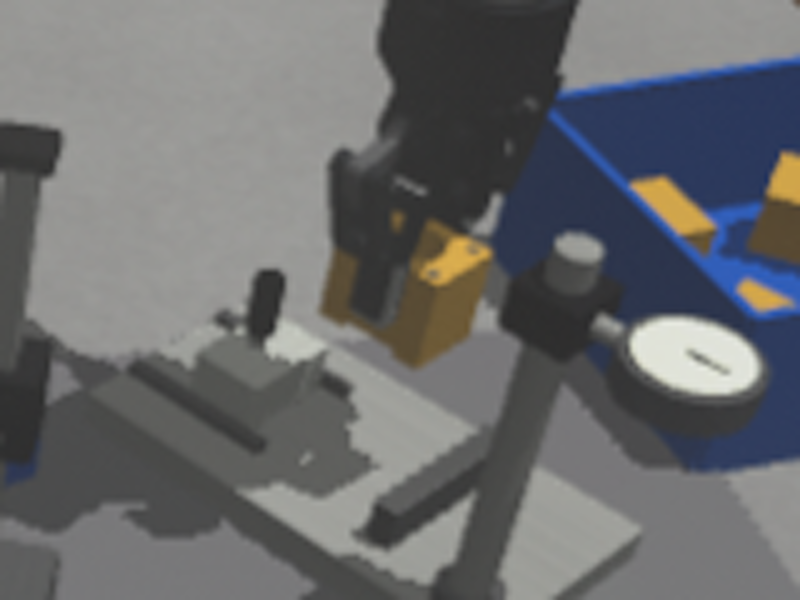

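Request:
carry_out:
  delta_pos:
    - [-0.001,0,0.06]
    - [-0.001,0,0.12]
    - [-0.001,0,0.165]
    - [-0.001,0,0.185]
    - [-0.001,0,0.195]
    - [-0.001,0,0.199]
    - [-0.001,0,0.199]
  turn:
    - [0,0,0]
    - [0,0,0]
    - [0,0,0]
    - [0,0,0]
    - [0,0,0]
    - [0,0,0]
    - [0,0,0]
  claw: [1,1,1,1,1,1,1]

```text
clock: 28.55
position: [0.4714, 0.3019, 0.0432]
ee_rot: [-0.001, 0.958, 0.288, 0.003]
contact_force: [-0.8, 0.4, -7.0]
width: 0.0392
gripper_force: 63.4
```

Request:
carry_out:
  delta_pos:
    - [0,0,0.002]
    - [0,0,0.004]
    - [0,0,0.005]
    - [0,0,0.005]
  turn:
    - [0,0,0]
    - [0,0,0]
    - [0,0,0]
    - [0,0,0]
  claw: [1,1,1,1]

```text
clock: 28.95
position: [0.4707, 0.3018, 0.0403]
ee_rot: [-0.001, 0.958, 0.288, 0.002]
contact_force: [0.1, -0.2, -5.6]
width: 0.0394
gripper_force: 63.4
```

Request:
carry_out:
  delta_pos:
    - [0,0,0.003]
    - [0,0,0.005]
    - [0,0,0.006]
    - [0,0,0.006]
  turn:
    - [0,0,0]
    - [0,0,0]
    - [0,0,0]
    - [0,0,0]
  claw: [1,1,1,1]

```text
clock: 29.35
position: [0.4706, 0.3017, 0.0377]
ee_rot: [-0.001, 0.958, 0.288, 0.001]
contact_force: [-0.7, 0.0, -5.5]
width: 0.0391
gripper_force: 63.4
```

Request:
carry_out:
  delta_pos:
    - [0,0,0.001]
    - [0,0,0.003]
    - [0,0,0.003]
  turn:
    - [0,0,0]
    - [0,0,0]
    - [0,0,0]
  claw: [1,1,1]

```text
clock: 29.65
position: [0.4708, 0.3018, 0.0368]
ee_rot: [-0.001, 0.958, 0.288, 0.002]
contact_force: [-0.2, -0.6, -5.5]
width: 0.0393
gripper_force: 63.8
```

Request:
carry_out:
  delta_pos:
    - [0,0,0.002]
    - [0,0,0.003]
    - [0,0,0.003]
  turn:
    - [0,0,0]
    - [0,0,0]
    - [0,0,0]
  claw: [1,1,1]

```text
clock: 29.95
position: [0.4709, 0.3019, 0.0366]
ee_rot: [-0.001, 0.958, 0.288, 0.002]
contact_force: [-1.9, -0.6, 5.2]
width: 0.0391
gripper_force: 65.1
```

Request:
carry_out:
  delta_pos:
    - [0,0,0]
    - [0,0,0]
    - [0,0,0]
    - [0,0,0]
    - [0,0,0]
    - [0,0,0]
    - [0,0,0]
    - [0,0,0]
  turn:
    - [0,0,0]
    - [0,0,0]
    - [0,0,0]
    - [0,0,0]
    - [0,0,0]
    - [0,0,0]
    - [0,0,0]
    - [0,0,0]
  claw: [0.3,0.1,-0.2,-0.5,-1,-1,-1,-1]

```text
clock: 30.75
position: [0.4708, 0.3018, 0.0354]
ee_rot: [-0.001, 0.958, 0.288, 0.002]
contact_force: [0.3, 0.0, 0.2]
width: 0.0856
gripper_force: 0.0
```

Request:
carry_out:
  delta_pos:
    - [0,0,-0.05]
    - [0,0,-0.15]
    - [0,0,-0.27]
    - [0,0,-0.36]
    - [0,0,-0.36]
    - [0,0,-0.36]
  turn:
    - [0,0,0]
    - [0,0,0]
    - [0,0,0]
    - [0,0,0]
    - [0,0,0]
    - [0,0,0]
  claw: [-1,-1,-1,-1,-1,-1]

```text
clock: 31.35
position: [0.4706, 0.3016, 0.1803]
ee_rot: [-0.001, 0.958, 0.288, 0.003]
contact_force: [-0.2, -0.1, -0.7]
width: 0.0855
gripper_force: 0.0
```

Request:
carry_out:
  delta_pos:
    - [-0.12,0,0]
    - [-0.24,0,0]
    - [-0.35,0,0]
    - [-0.35,0,0]
    - [-0.35,0,0]
  turn:
    - [0,0,0]
    - [0,0,0]
    - [0,0,0]
    - [0,0,0]
    - [0,0,0]
  claw: [-1,-1,-1,-1,-1]

```text
clock: 31.85
position: [0.3522, 0.2236, 0.1779]
ee_rot: [-0.001, 0.958, 0.288, 0.001]
contact_force: [-0.2, -0.2, 0.5]
width: 0.0858
gripper_force: 0.0
```

```bash
cat > g.py <<'E'
from h import *
o=np.array([.4738,.3022]);a=np.radians(33.5);G=np.array([[np.cos(a),np.sin(a)],[-np.sin(a),np.cos(a)]])
def look(cam):
    d=grab(cam); W=cloud(d); Z=W[...,2]; im=cv2.cvtColor(d['image'],cv2.COLOR_RGB2HSV)
    L=(W[...,:2]-o)@G.T*1000; n=(abs(L[...,0])<110)&(abs(L[...,1])<60)
    br=n&(im[...,0]>12)&(im[...,0]<30)&(im[...,1]>100)&(Z>.062)
    print(cam,'block top',br.sum(),np.median(Z[br]).round(4),cv2.minAreaRect(L[br].astype(np.float32)))
    kn=n&(Z>.083)&(Z<.1)&(abs(L[...,1])<14)&(L[...,0]<-30)&(L[...,0]>-95)&(im[...,2]<70)
    print('knob',kn.sum(),L[kn].mean(0) if kn.any() else '', np.percentile(L[kn],[2,98],axis=0).ravel() if kn.any() else '')
E
python3 - <<'E'
from g import *
np.set_printoptions(precision=4,suppress=True)
s=manip.get_state(); p,R=cur(); print(s['clock'],s['qpos'],p,'gauge',G@(p[:2]-o))
look('scene'); look('top')
for c in('scene','top'):
  for r in manip.place_of(c,'jaw_knob')[:2]: print(c,r['score'],r['point'],G@(np.array(r['point'])[:2]-o)*1000)
E
```

```text
31.85 [0.3973 0.0764 1.9018 0.0013 1.1619 1.3834] [0.3522 0.2236 0.1779] gauge [-0.1448  0.0015]
scene block top 231 0.0703 ((-2.5818653106689453, 0.1698760986328125), (44.16013717651367, 58.316123962402344), 88.8478012084961)
knob 30 [-72.4744  -3.2861] [-78.2889  -9.0291 -67.4664   3.5378]
top block top 483 0.0713 ((-41.40633010864258, 9.619636535644531), (51.80648422241211, 140.18801879882812), 78.30030059814453)
knob 34 [-77.5585  -2.1053] [-81.8925  -7.0629 -72.3121   3.2685]
scene 0.81 [0.4134, 0.2624, 0.0785] [-72.3338   0.1483]
top 0.86 [0.4114, 0.2587, 0.0775] [-76.0437  -1.8332]
```

Request:
carry_out:
  delta_pos:
    - [0.09,0.005,0]
    - [0.175,0.005,0]
    - [0.175,0.005,0.06]
    - [0.175,0.005,0.16]
    - [0.175,0.005,0.25]
    - [0.175,0.005,0.285]
    - [0.175,0.005,0.285]
    - [0.175,0.005,0.285]
  turn:
    - [0,0,0]
    - [0,0,0]
    - [0,0,0]
    - [0,0,0]
    - [0,0,0]
    - [0,0,0]
    - [0,0,0]
    - [0,0,0]
  claw: [-1,-1,-1,-1,-1,-1,-1,-1]

```text
clock: 32.85
position: [0.4143, 0.2619, 0.0651]
ee_rot: [-0.001, 0.958, 0.288, 0.002]
contact_force: [-0.0, -0.8, 0.3]
width: 0.0854
gripper_force: 0.0
```

Request:
carry_out:
  delta_pos:
    - [0,0,0]
    - [0,0,0]
    - [0,0,0]
    - [0,0,0]
    - [0,0,0]
    - [0,0,0]
    - [0,0,0]
  turn:
    - [0,0,0]
    - [0,0,0]
    - [0,0,0]
    - [0,0,0]
    - [0,0,0]
    - [0,0,0]
    - [0,0,0]
  claw: [1,1,1,1,1,1,1]
  force: 25

```text
clock: 33.55
position: [0.4127, 0.2628, 0.0658]
ee_rot: [-0.002, 0.958, 0.287, 0.002]
contact_force: [-2.8, 4.6, 3.6]
width: 0.0154
gripper_force: 25.5
```

Request:
carry_out:
  delta_pos:
    - [0.005,0,0]
    - [0.012,0,0]
    - [0.019,0,0]
    - [0.026,0,0]
    - [0.033,0,0]
    - [0.04,0,0]
    - [0.047,0,0]
    - [0.053,0,0]
    - [0.056,0,0]
    - [0.058,0,0]
    - [0.058,0,0]
  turn:
    - [0,0,0]
    - [0,0,0]
    - [0,0,0]
    - [0,0,0]
    - [0,0,0]
    - [0,0,0]
    - [0,0,0]
    - [0,0,0]
    - [0,0,0]
    - [0,0,0]
    - [0,0,0]
  claw: [1,1,1,1,1,1,1,1,1,1,1]

```text
clock: 34.65
position: [0.4295, 0.2739, 0.0658]
ee_rot: [-0.001, 0.958, 0.288, -0.001]
contact_force: [-6.1, -0.2, 8.9]
width: 0.0152
gripper_force: 26.1
```

```bash
python3 - <<'E'
from g import *
np.set_printoptions(precision=4,suppress=True)
s=manip.get_state(); p,R=cur(); print(s['clock'],p,'gauge',G@(p[:2]-o),G@s['contact_force'][:2],s['width'])
look('scene')
E
```

```text
34.65 [0.4295 0.2739 0.0658] gauge [-0.0526  0.0009] [-5.1718  3.1967] 0.015157484285033149
scene block top 284 0.0697 ((-3.1844425201416016, 0.0917205810546875), (45.2101936340332, 57.61031723022461), 89.89321899414062)
knob 26 [-45.1227   4.8392] [-50.0058 -10.8145 -40.2429   9.2998]
```

Request:
carry_out:
  delta_pos:
    - [0.004,0,0]
    - [0.008,0,0]
    - [0.011,0,0]
    - [0.014,0,0]
    - [0.014,0,0]
  turn:
    - [0,0,0]
    - [0,0,0]
    - [0,0,0]
    - [0,0,0]
    - [0,0,0]
  claw: [1,1,1,1,1]

```text
clock: 35.2
position: [0.433, 0.2762, 0.0657]
ee_rot: [-0.001, 0.958, 0.288, -0.003]
contact_force: [-8.8, -1.1, 11.5]
width: 0.0151
gripper_force: 26.3
```

Request:
carry_out:
  delta_pos:
    - [0.003,0,0]
    - [0.005,0,0]
    - [0.005,0,0]
  turn:
    - [0,0,0]
    - [0,0,0]
    - [0,0,0]
  claw: [1,1,1]

```text
clock: 35.5
position: [0.4346, 0.2773, 0.0657]
ee_rot: [-0.001, 0.958, 0.288, -0.003]
contact_force: [-9.0, -1.3, 10.8]
width: 0.0147
gripper_force: 26.3
```

Request:
carry_out:
  delta_pos:
    - [0.003,0,0]
    - [0.005,0,0]
    - [0.005,0,0]
  turn:
    - [0,0,0]
    - [0,0,0]
    - [0,0,0]
  claw: [1,1,1]

```text
clock: 35.8
position: [0.4363, 0.2784, 0.0658]
ee_rot: [-0.001, 0.958, 0.288, -0.003]
contact_force: [-9.6, -1.5, 10.4]
width: 0.0148
gripper_force: 26.3
```

```bash
python3 - <<'E'
from g import *
np.set_printoptions(precision=4,suppress=True)
s=manip.get_state(); p,R=cur(); print(s['clock'],p,'gauge',G@(p[:2]-o),G@s['contact_force'][:2],s['width'])
look('scene')
E
```

```text
35.8 [0.4363 0.2784 0.0658] gauge [-0.0444  0.0009] [-8.8554  4.0944] 0.014824606702316707
scene block top 289 0.0696 ((5.042301177978516, -0.8679466247558594), (58.32501220703125, 44.149105072021484), 0.31879517436027527)
knob 27 [-37.1905   6.409 ] [-42.0575  -9.2337 -31.8937  10.6475]
```

Request:
carry_out:
  delta_pos:
    - [0.002,0,0]
    - [0.003,0,0]
    - [0.003,0,0]
  turn:
    - [0,0,0]
    - [0,0,0]
    - [0,0,0]
  claw: [1,1,1]

```text
clock: 36.15
position: [0.4364, 0.2785, 0.0657]
ee_rot: [-0.001, 0.958, 0.288, -0.004]
contact_force: [-10.3, -2.5, 12.4]
width: 0.0148
gripper_force: 26.3
```

Request:
carry_out:
  delta_pos:
    - [0.002,0,0]
    - [0.003,0,0]
    - [0.003,0,0]
  turn:
    - [0,0,0]
    - [0,0,0]
    - [0,0,0]
  claw: [1,1,1]

```text
clock: 36.45
position: [0.4364, 0.2785, 0.0657]
ee_rot: [-0.0, 0.958, 0.288, -0.005]
contact_force: [-11.6, -4.4, 14.6]
width: 0.0153
gripper_force: 26.5
```

Request:
carry_out:
  delta_pos:
    - [0.003,0,0]
    - [0.006,0,0]
    - [0.009,0,0]
    - [0.009,0,0]
  turn:
    - [0,0,0]
    - [0,0,0]
    - [0,0,0]
    - [0,0,0]
  claw: [1,1,1,1]

```text
clock: 36.85
position: [0.4369, 0.2789, 0.0654]
ee_rot: [0.001, 0.957, 0.288, -0.008]
contact_force: [-15.9, -8.3, 17.3]
width: 0.015
gripper_force: 27.0
```

Request:
carry_out:
  delta_pos:
    - [0,0,0]
    - [0,0,0]
    - [0,0,0]
    - [0,0,0]
    - [0,0,0]
    - [0,0,0]
    - [0,0,-0.1]
    - [0,0,-0.2]
    - [0,0,-0.3]
    - [-0.1,0,-0.35]
    - [-0.2,0,-0.35]
    - [-0.2,0,-0.35]
  turn:
    - [0,0,0]
    - [0,0,0]
    - [0,0,0]
    - [0,0,0]
    - [0,0,0]
    - [0,0,0]
    - [0,0,0]
    - [0,0,0]
    - [0,0,0]
    - [0,0,0]
    - [0,0,0]
    - [0,0,0]
  claw: [-0.3,-1,-1,-1,-1,-1,-1,-1,-1,-1,-1,-1]

```text
clock: 38.05
position: [0.3737, 0.2359, 0.2053]
ee_rot: [-0.0, 0.958, 0.288, -0.0]
contact_force: [0.5, 0.7, -0.0]
width: 0.0855
gripper_force: 0.0
```

```bash
python3 - <<'E'
from g import *
np.set_printoptions(precision=4,suppress=True)
s=manip.get_state(); p,R=cur(); print(s['clock'],p,s['contact_force'],s['width'])
look('scene');look('top')
for c in('scene','top'):
  for r in manip.place_of(c,'jaw_knob')[:1]: print(c,r['score'],G@(np.array(r['point'])[:2]-o)*1000)
d=grab('scene'); u,v=pix(d,[.45,.29,.06]); cv2.imwrite('pics/s5c.png',cv2.resize(d['image'][v-60:v+60,u-80:u+80,::-1],(800,600),interpolation=cv2.INTER_CUBIC))
E
```

```text
38.05 [0.3737 0.2359 0.2053] [ 0.5104  0.7164 -0.021 ] 0.08554609267389883
scene block top 261 0.0697 ((6.063970565795898, -1.7345123291015625), (56.702232360839844, 46.000091552734375), 0.11719951778650284)
knob 34 [-43.6806  -3.7545] [-49.1157  -9.583  -37.5476   4.5351]
top block top 431 0.071 ((5.240131378173828, 0.18978309631347656), (57.09254837036133, 40.173309326171875), 0.6661116480827332)
knob 19 [-47.1498  -3.1676] [-50.9895  -7.1767 -43.1966   2.332 ]
scene 0.85 [-42.61     2.6599]
top 0.44 [-47.29    0.481]
```

View pics/s5c.png

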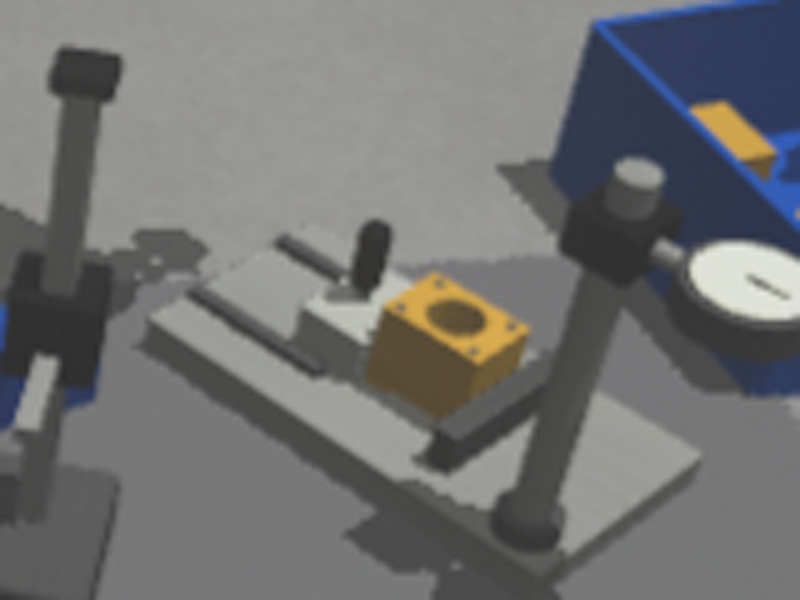

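The block sits flush between jaw and fence with its screw holes up. It is centred at about 5.6 mm in gauge x (target 6 mm) and 0 mm in y, and the robot is clear of everything.

```bash
python3 -c "
from rig import manip
print(manip.sign_off())"
```

```text
the job is handed in; nothing more can be done
None
```

The block is turned over, set on the gauge's base and clamped flush between jaw and fence, the arm is clear of everything, and the job was handed in at about 38 s of the 72 s; no verdict came back.

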